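# Hold the saw's reset key turned

### The job

Draw the key with the red head out of the key holder, push it fully home in the keyway of the saw's yellow-topped reset switch, working it past the two sticky pins, and only then turn it a quarter turn clockwise (seen from above) to its stop. The switch springs back when let go, so finish still gripping the red key and holding it turned. Leave the other two keys in their holder and everything else on the bench where it is.

Things in the scene. Friction and masses are not known exactly. Their poses are not given: they have to be found in the camera images.
- key_red: Red-headed key, upright, 40 g; belongs in the switch. Origin: lower tip of its blade; z up the key. Blade 4 (x) x 14 mm (y), 0 to 26 mm up, lower edge rounded; neck 5 mm round, to 44; steel collar 18 mm across, to 48; plastic head 12 mm thick (x) x 34 mm wide (y), 47 to 91 mm up: grip it there, across the 12 mm. Same after a half turn about z.
- key_blue: Blue-headed key, upright, 40 g; stays in the holder. Origin: lower tip of its blade; z up the key. Blade 4 (x) x 14 mm (y), 0 to 26 mm up, lower edge rounded; neck 5 mm round, to 44; steel collar 18 mm across, to 48; plastic head 12 mm thick (x) x 34 mm wide (y), 47 to 91 mm up: grip it there, across the 12 mm. Same after a half turn about z.
- key_green: Green-headed key, upright, 40 g; stays in the holder. Origin: lower tip of its blade; z up the key. Blade 4 (x) x 14 mm (y), 0 to 26 mm up, lower edge rounded; neck 5 mm round, to 44; steel collar 18 mm across, to 48; plastic head 12 mm thick (x) x 34 mm wide (y), 47 to 91 mm up: grip it there, across the 12 mm. Same after a half turn about z.
- holder: fixed wooden block, 60 (x) x 184 (y) x 52 mm high; origin: centre of underside. Keys stand in three slots at y = -60, 0, +60 mm (which is where varies), blade width along its y, collar on its top, tip 8 mm above the bench. A key comes out straight up, free after 44 mm.
- lock: fixed reset key switch: grey box with yellow top plate, 100 (x) x 84 (y) x 72 mm high, red lamp on its -x face; origin: centre of underside. In the keyway two sprung pins are met with the tip 16 to 30 mm deep; each sticks and can take 10 N of push to pass, less if the key is wiggled, so a force there is not the bottom. The key can turn only within about 5 mm of fully home.
- keyway (a point): centre of the keyway's mouth in the switch's top face, 72 mm above the bench; axes as lock. Slot straight down: 7 (x) x 17 mm (y) in the 11 mm thick plate, then 5.2 x 15.8 mm in the turning plug. Blade width goes along this y, either way round. Fully home: collar on the top face, tip 44 mm below this point.
- cylinder (a joint): turn of the plug, rad: 0 at rest, grows clockwise seen from above, stop at 1.571. A spring (0.02 N m at rest, 0.11 at the stop) turns it back. Some play between key and plug: turn the hand about 0.2 rad past the quarter to press on the stop. A white pointer on the top face goes from the black mark (-x side) to the green mark (+y side).
- push_block: bystander: wooden push block, 66x180x98 mm, at the left; origin at the centre of its underside; leave it alone.
- scissors: bystander: blue-handled scissors, 87x199x9 mm, at the left; origin at the centre of its underside; leave it alone.
- tape_measure: bystander: yellow tape measure, 38x80x64 mm, at the right; origin at the centre of its underside; leave it alone.
- chisel: bystander: chisel with yellow handle, 33x220x33 mm, at the right; origin at the centre of its underside; leave it alone.
- spirit_level: bystander: yellow spirit level, 25x300x58 mm, on edge along y at the back; origin at the centre of its underside; leave it alone.
- glue_bottle: bystander: white and blue glue bottle, 61x61x200 mm, upright at the right back; origin at the centre of its underside; leave it alone.
- spray_can: bystander: orange and grey spray can, 54x54x185 mm, upright at the left back; origin at the centre of its underside; leave it alone.
- masking_tape: bystander: roll of masking tape, 96x95x25 mm, at the right back; origin at the centre of its underside; leave it alone.

How it is judged:
By the outcome, as a careful person would: the job done as asked, in the order asked, and still so for the second after the job is handed in, while the arm keeps its last pose, push and grip.
It also fails if it takes over 54 s, if anything falls off the work surface, if the arm or the gripper's body presses on something with over 40 N, if the wrist force passes 120 N, or if a joint passes its speed limit or range.

### The arm

A 7-joint arm with a two-finger parallel gripper is mounted at the origin on a cart in front of the work surface, level with it; the furniture and walls round the work are solid. World frame = base frame: x ahead of the robot, y to its left, z up, the work surface at z = 0. Lengths are in m, angles in rad, forces in N, time in s.
With the tool pointing down it reaches from about 0.35 to 0.9 m from the base axis. Payload 8.1 kg.
Tool frame: the origin (TCP) lies between the finger pads; the fingertips stand 25 mm ahead of it and the grasp point (between the pads) lies 6 mm ahead of it; z points along the fingers, y is the direction in which the jaws open and shut (so a half turn about z gives the same grasp; the last joint's range is limited). The gripper opens to 92 mm and grips with 3 to 60 N. Pads are 19 mm wide; open, the fingers measure 130 mm over their backs; the gripper's body (75 mm by 190 mm) begins 47 mm behind the grasp point.
Start: joints at [1.178, 0.434, 0.025, 1.573, -0.012, 1.134, -0.075], TCP at [0.179, -0.599, 0.252] pointing down, gripper open.
Joint ranges: [-2.62, 2.62], [-0.44, 2.09], [-1.27, 1.32], [0.08, 2.57], [-1.32, 4.46], [0.12, 2], [-2.74, 2.74]. Speed limits (rad/s): [2.22, 2.22, 3.01, 3.01, 3.14, 3.14, 3.14].

### API

Orientations are given as a rotation vector (axis times angle).
In Python, from cell import * gives the robot as it stands.
- The arm moves only by the shell command python3 -m jog 'ROWS' [FORCE]. ROWS is JSON, one flat list of numbers, 5 for each row, row after row: the finger opening in mm, from 0 to 91.8, then the shift along the tool's x, y, z in units of 40 mm (1.0 is 40 mm), then the turn about the tool's z in units of 6 degrees (1.0 is 6 degrees). A call has 1 to 20 rows; each row shifts and turns the pose as measured when the row begins, along the tool's axes as they then stand; what a row does not reach is not made up. A row lasts 1/12 s, in which the tool goes at most 41.7 mm and 7.16 degrees, less where a joint would pass 70% of its speed; a pose out of reach is approached as far as the arm can. A call is refused whole if a number of a shift passes 1 or a number of a turn 1, either way. A call with a gripper value outside its range is refused whole. The fingers move at their own pace and stop on an object; FORCE is the grip in N (left out, the last holds). Time passes only in rows, so rows that do not move let the fingers close. It gives the time, the measured TCP pose, the force and the opening at its end, in the units of the state.
- observe(): the state, without advancing time (a new reading comes with each control period).
- get_image(name): name is "scene" or "side" or "wrist"; returns the picture (400x640x3 uint8, red, green, blue); there is no depth.
- camera_params(name): a dict with "intrinsics" (3x3 intrinsics, pixels), "dist_coeffs" ([k1, k2, p1, p2, k3] as OpenCV has them; the pictures are not rectified), "xyz" and "orientation" of the camera in the world. Camera axes: x right, y down, z forward; pixel columns grow to the right and rows downward; lengths in m; the calibration is good to about 2 mm. A picture is of the moment at which its call begins: read the wrist's pose just before it. camera_params takes no time and is no camera call; for the wrist camera it gives the pose at the moment of the call.
- sign_off(): hands the job in, once; it reports no verdict.
The state is a dict: "clock": time; "joints": joint angles; "dq": joint speeds; "joint_efforts": joint torques, N m; "position": TCP position; "ee_rot": TCP orientation; "force": force on the tool from outside, world axes, zero at the start; "ft_torque": the same for the moment, N m; "width": opening from 0.0 (shut) to 1.0 (fully open).
Only numpy, scipy, OpenCV 4.12 (cv2) and the standard library are available. Lean on these libraries where they do the work, as an engineer would, in place of code of your own. Each camera call takes 0.05 s, during which the arm holds its last target. There are 200 camera calls.

## Working session

There is one attempt and no reset: what is moved stays moved. The work goes in short steps, Python scripts to look and compute and a shell command to move; the robot and the scene stay as the last step left them, time stands still between calls to the robot, and variables do not carry over. Pictures are saved under pics/ and viewed, about 8 in all and at most 12, crops included, and the job is handed in when it is done.

```bash
mkdir -p pics
cat > h.py <<'E'
from cell import *
import numpy as np, cv2
from scipy.spatial.transform import Rotation as R
def cam(n):
    p=camera_params(n); K=np.array(p["intrinsics"],float).reshape(3,3); d=np.array(p["dist_coeffs"],float)
    o=np.array(p["orientation"],float)
    M=o if o.shape==(3,3) else R.from_rotvec(o).as_matrix()
    return K,d,np.array(p["xyz"],float),M
def ray(c,uv):
    K,d,t,M=c; u=cv2.undistortPoints(np.array([[uv]],float),K,d)[0,0]
    return t,M@np.array([u[0],u[1],1.])
def onz(c,uv,z):
    t,r=ray(c,uv); return t+r*(z-t[2])/r[2]
def proj(c,P):
    K,d,t,M=c; return cv2.projectPoints(((np.atleast_2d(P)-t)@M),np.zeros(3),np.zeros(3),K,d)[0][:,0]
def snap(n,f):
    c=cam(n); im=get_image(n)[:,:,::-1].copy(); cv2.imwrite("pics/%s.png"%f,im); return c,im
E
python3 - <<'E'
from h import *
ims=[]
for n in("scene","side"):
    c,im=snap(n,n+"0"); ims.append(im); print(n,c[2],c[3][:,2]); print(camera_params(n)["orientation"])
c=cam("wrist");print(c[2],c[3])
cv2.imwrite("pics/both.png",cv2.resize(np.vstack(ims),(0,0),fx=.75,fy=.75))
s=observe();print(s["position"],s["ee_rot"],s["width"],s["clock"])
E
```

```text
scene [-0.32716944 -0.86583855  0.84639245] [ 0.61455264  0.5777001  -0.53720354]
[-1.99352743  0.87056049 -0.46981721]
side [0.38562865 0.56247349 1.23381002] [ 0.12015942 -0.42970173 -0.8949403 ]
[-0.36826204  2.97057288 -0.69696679]
[ 0.25099115 -0.57590792  0.38427438] [[ 0.28720043 -0.91938976 -0.26877199]
 [-0.95786941 -0.27608746 -0.07913221]
 [-0.00145123  0.28017527 -0.95994777]]
[ 0.17841709 -0.59854968  0.25102113] [-3.10732162e+00 -4.53323353e-01  5.43225781e-04] 0.9987268108266245 0.1
```

View pics/both.png

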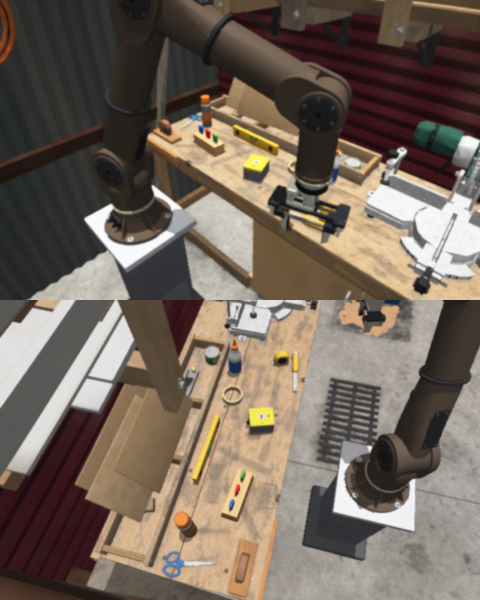

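The scene view (top) and the side view (bottom) both show everything. In side pixels, the holder is at about (316,260) with green, red and blue keys, and the yellow switch is at about (348,157). Next I'll measure by colour.

Run:
```python
from h import *
c=cam("side"); im=cv2.imread("pics/side0.png"); hsv=cv2.cvtColor(im,cv2.COLOR_BGR2HSV)
cs=cam("scene"); im2=cv2.imread("pics/scene0.png"); 
def cen(h,box,lo,hi,s=130):
    x0,y0,x1,y1=box; m=np.zeros(h.shape[:2],np.uint8); m[y0:y1,x0:x1]=cv2.inRange(h,(lo,s,50),(hi,255,255))[y0:y1,x0:x1]
    n,l,st,ce=cv2.connectedComponentsWithStats(m); i=1+np.argmax(st[1:,4]); return st[i],ce[i],(l==i).astype(np.uint8)
for n,lo,hi in(("red",0,8),("green",45,85),("blue",95,130)):
    st,ce,_=cen(hsv,(280,215,345,305),lo,hi); print(n,st,ce,onz(c,ce,.085))
st,ce,m=cen(hsv,(320,130,375,185),22,34); print("lock",st,ce,onz(c,ce,.072))
k=cv2.findContours(m,0,2)[0]; k=max(k,key=cv2.contourArea); r=cv2.boxPoints(cv2.minAreaRect(k)); print([onz(c,p,.072)[:2].round(4) for p in r])
a=cv2.resize(im[130:310,270:390],(0,0),fx=4,fy=4,interpolation=2)[:600]
b=cv2.resize(im2[150:260,240:380],(0,0),fx=4,fy=4)[:600]
cv2.imwrite("pics/a.png",cv2.resize(im[135:305,270:390],(0,0),fx=3.5,fy=3.5,interpolation=2))
```

```text
red [313 246   7  14  57] [315.98245614 252.05263158] [0.52169933 0.19130648 0.085     ]
green [322 228   4  12  31] [323.4516129  233.19354839] [0.5155022  0.13194911 0.085     ]
blue [306 266   6  13  46] [308.45652174 272.        ] [0.5269966  0.25122443 0.085     ]
lock [332 143  34  26 664] [347.85240964 156.16114458] [ 0.50706013 -0.14177136  0.072     ]
[array([ 0.5697, -0.1697]), array([ 0.4694, -0.2036]), array([ 0.4454, -0.117 ]), array([ 0.5428, -0.0842])]
```

View pics/a.png

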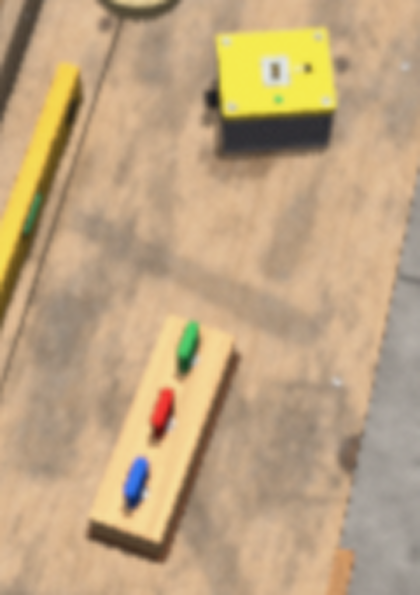

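```bash
python3 -m jog '[60,0.75,-0.6,0,0, 60,0.75,-0.6,0,0, 60,0.75,-0.6,0,0, 60,0.75,-0.6,0,0, 60,0.75,-0.6,0,0, 60,0.75,-0.6,0,0, 60,0.75,-0.6,0,0, 60,0.75,-0.6,0,0, 60,0.6,-0.75,0,0, 60,0.6,-0.75,0,0, 60,0.6,-0.75,0,0, 60,0.6,-0.75,0,0, 60,0.6,-0.75,0,0, 60,0.6,-0.75,0,0, 60,0.6,-0.75,0,0]'
python3 - <<'E'
from h import *
s=observe();print(s["joints"],R.from_rotvec(s["ee_rot"]).as_matrix()[:,:2].T.round(3))
E
```

```text
clock: 1.35
position: [0.4598, -0.0829, 0.2451]
ee_rot: [-3.111, -0.425, 0.013]
force: [0.4, -0.3, -0.5]
width: 0.657
[ 0.3181481   0.21186717 -0.29948892  1.92526351  0.07197754  1.0236087
 -1.3120789 ] [[ 0.963  0.268 -0.008]
 [ 0.268 -0.963 -0.003]]
```

```bash
python3 -m jog '[60,0,0,0,-1, 60,0,0,0,-1, 60,0,0,0,-1, 60,0,0,0,-1, 60,0,0,0,-1, 60,0,0,0,-1, 60,0,0,0,-1, 60,0,0,0,-1, 60,0,0,0,-1, 60,0,0,0,-1, 60,0,0,0,-1, 60,0,0,0,-0.5]'
cat >> h.py <<'E'
def go(t,yaw=None):
    s=observe();T=R.from_rotvec(s["ee_rot"]).as_matrix();y=np.degrees(np.arctan2(T[1,0],T[0,0]))
    d=T.T@(np.array(t)-s["position"])
    print("pos",np.round(s["position"],4),"yaw %.2f"%y,"tilt",T[:,2].round(4),"units",(d/.04).round(3),"turn",None if yaw is None else round(-(yaw-y)/6,2),"F",np.round(s["force"],1),"w",round(s["width"],3),"t",s["clock"],"j",np.round(s["joints"],2))
E
python3 - <<'E'
from h import *
go([.45,.19,.245],84.5); c,im=snap("wrist","w1"); print(c[2],c[3])
go([.52,.19,.245],84.5)
E
```

```text
clock: 2.35
position: [0.4604, -0.0687, 0.2424]
ee_rot: [-2.236, -2.187, 0.009]
force: [-0.6, -1.3, 0.1]
width: 0.653
pos [ 0.4604 -0.0687  0.2424] yaw 88.74 tilt [-0.0139  0.0059 -0.9999] units [ 6.461 -0.402 -0.024] turn 0.71 F [-0.6 -1.3  0.1] w 0.653 t 2.35 j [ 0.46  0.24 -0.51  1.92  0.13  1.03 -0.12]
[0.4638777  0.0073689  0.37603469] [[ 0.99969871 -0.01570745 -0.01886175]
 [-0.02028326 -0.96139552 -0.27442167]
 [-0.01382314  0.27472156 -0.96142445]]
pos [ 0.4604 -0.0687  0.2423] yaw 88.83 tilt [-0.0141  0.006  -0.9999] units [ 6.498  1.358 -0.049] turn 0.72 F [ 0.8 -0.6 -0.5] w 0.656 t 2.4 j [ 0.46  0.24 -0.51  1.92  0.13  1.03 -0.12]
```

View pics/w1.png

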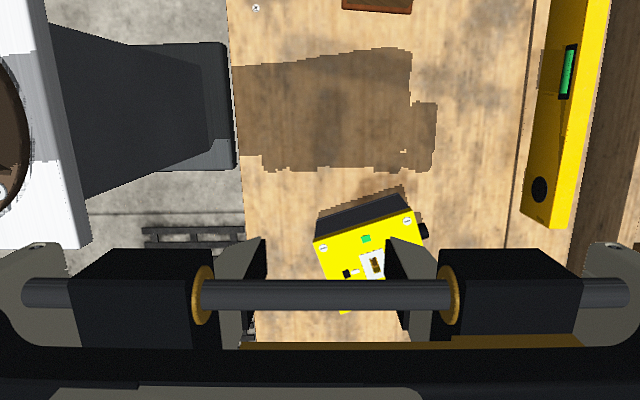

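The wrist view shows the keyway slot near (376,266), the green mark at (366,239) and the black mark at (346,273). I'll move on so the holder comes into this view.

```bash
python3 -m jog '[60,0.8,0.3,0,0.35, 60,0.8,0.3,0,0.35, 60,0.8,0.3,0,0, 60,0.8,0.3,0,0, 60,0.8,0.3,0,0, 60,0,0,0,0]'
python3 - <<'E'
from h import *
c,im=snap("wrist","w2"); go([.52,.19,.245],84.5); hsv=cv2.cvtColor(im,cv2.COLOR_BGR2HSV)
for n,lo,hi in(("red",0,8),("green",45,85),("blue",95,130)):
    m=cv2.inRange(hsv,(lo,130,50),(hi,255,255)); k,l,st,ce=cv2.connectedComponentsWithStats(m)
    for i in range(1,k):
        if st[i,4]>150:
            q=cv2.minAreaRect(np.argwhere((l==i))[:,::-1].astype(np.float32)); print(n,st[i],ce[i],onz(c,ce[i],.09).round(4),q)
E
```

```text
clock: 2.9
position: [0.534, 0.0878, 0.2401]
ee_rot: [-2.338, -2.076, 0.015]
force: [-0.9, -0.1, 0.7]
width: 0.649
pos [0.5331 0.0849 0.2397] yaw 83.12 tilt [-0.0187  0.0026 -0.9998] units [ 2.57  -0.641 -0.119] turn -0.23 F [-0.2 -0.3 -0.2] w 0.654 t 2.95 j [ 0.15  0.37 -0.53  1.75  0.2   1.09 -0.57]
red [287  46  19  48 743] [295.67294751  69.39434724] [0.5204 0.1917 0.09  ] ((296.0, 69.5), (47.0, 18.0), 90.0)
green [291 124  18  43 648] [299.31635802 144.79475309] [0.5152 0.1328 0.09  ] ((299.50115966796875, 145.02374267578125), (42.142723083496094, 16.69536781311035), 87.27368927001953)
green [476 202   8  37 229] [479.48908297 219.74235808] [0.6642 0.0497 0.09  ] ((479.48284912109375, 219.98153686523438), (6.2460174560546875, 36.11982727050781), 2.045408248901367)
blue [284   0  20  19 279] [294.58781362   7.71684588] [0.5257 0.2355 0.09  ] ((293.5, 9.0), (19.0, 18.0), 0.0)
```

View pics/w2.png

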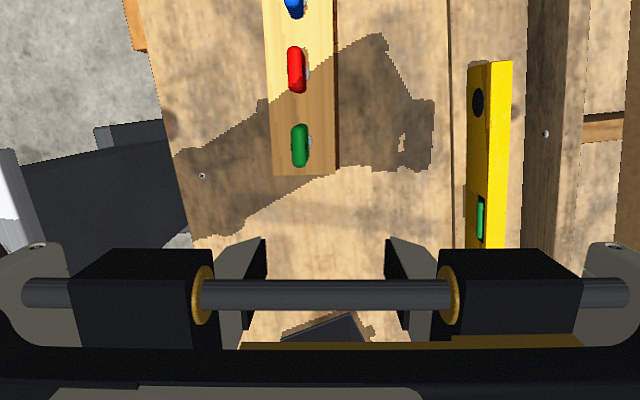

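Red head is at (296,69), which puts the key at (0.520, 0.1917) with the holder yawed about −5°. The other two heads are at (299,145) and (294,8). I'll move above the red key.

```bash
python3 -m jog '[60,0.85,-0.2,0,-0.3, 60,0.85,-0.2,0,0, 60,0.85,-0.2,0,0, 60,0,0,0.7,0, 60,0,0,0.7,0, 60,0,0,0.5,0, 60,0,0,0,0]'
python3 - <<'E'
from h import *
go([.520,.1917,.086],85)
E
```

```text
clock: 3.53
position: [0.5175, 0.1862, 0.161]
ee_rot: [-2.324, -2.096, 0.023]
force: [-0.6, -1.2, 0.8]
width: 0.654
pos [0.5175 0.1862 0.161 ] yaw 84.09 tilt [-0.0186 -0.0012 -0.9998] units [0.148 0.082 1.873] turn -0.15 F [-0.6 -1.2  0.8] w 0.654 t 3.5333 j [-0.05  0.48 -0.53  1.82  0.28  0.94 -0.81]
```

```bash
python3 -m jog '[60,0.13,0.05,0.6,-0.15, 60,0,0,0.6,0, 60,0,0,0.45,0, 60,0,0,0.1,0, 60,0,0,0,0]'
python3 - <<'E'
from h import *
go([.520,.1917,.086],85)
E
```

```text
clock: 3.95
position: [0.5205, 0.1859, 0.092]
ee_rot: [-2.32, -2.106, 0.024]
force: [-0.3, 0.2, 0.6]
width: 0.652
pos [0.5205 0.1859 0.092 ] yaw 84.46 tilt [-0.017  -0.0043 -0.9998] units [ 0.143 -0.025  0.148] turn -0.09 F [-0.3  0.2  0.6] w 0.652 t 3.95 j [-0.09  0.57 -0.49  1.88  0.35  0.8  -0.86]
```

```bash
python3 -m jog '[60,0.2,-0.02,0.15,-0.1, 60,0,0,0,0]'; python3 -m jog '[5,0,0,0,0,5,0,0,0,0,5,0,0,0,0,5,0,0,0,0,5,0,0,0,0,5,0,0,0,0]' 45
python3 - <<'E'
from h import *
go([.520,.1917,.086],85)
E
```

```text
clock: 4.12
position: [0.5216, 0.1935, 0.0877]
ee_rot: [-2.312, -2.116, 0.022]
force: [-0.1, -0.3, 0.1]
width: 0.655
clock: 4.62
position: [0.5239, 0.1947, 0.0918]
ee_rot: [-2.314, -2.118, 0.013]
force: [0.8, -0.2, -0.1]
width: 0.27
pos [0.5239 0.1947 0.0918] yaw 84.93 tilt [-0.0092 -0.0023 -1.    ] units [-0.084 -0.088  0.147] turn -0.01 F [ 0.8 -0.2 -0.1] w 0.27 t 4.6167 j [-0.1   0.57 -0.49  1.87  0.36  0.8  -0.87]
```

```bash
python3 -m jog '[5,-0.05,-0.08,0.12,0,5,0,0,0.05,0,5,0,0,0.02,0,5,0,0,0.02,0,5,0,0,0,0]'
python3 - <<'E'
from h import *
go([.520,.1917,.086],85)
E
```

```text
clock: 5.03
position: [0.5204, 0.1929, 0.0854]
ee_rot: [-2.316, -2.119, 0.011]
force: [0.6, 0.1, -0.6]
width: 0.128
pos [0.5204 0.1929 0.0854] yaw 84.92 tilt [-0.0067 -0.0029 -1.    ] units [-0.031 -0.007 -0.014] turn -0.01 F [ 0.6  0.1 -0.6] w 0.128 t 5.0333 j [-0.1   0.57 -0.49  1.88  0.37  0.78 -0.88]
```

```bash
python3 -m jog '[5,0,0,0,0,5,0,0,-0.3,0,5,0,0,-0.4,0,5,0,0,-0.5,0,5,0,0,-0.5,0,5,0,0,-0.6,0,5,0,0,-0.6,0,5,0,0,-0.6,0,5,0,0,0,0]'
python3 - <<'E'
from h import *
go([.52,-.23,.25],110)
s,im=snap("side","s2")
c=cam("wrist");w=cv2.imread("pics/w1.png");K=None
print(onz(s,[0,0],0)[:1])
E
```

```text
clock: 5.78
position: [0.5199, 0.1934, 0.2331]
ee_rot: [-2.311, -2.118, 0.015]
force: [0.1, 0.7, 1.2]
width: 0.126
pos [0.5199 0.1934 0.2331] yaw 85.01 tilt [-0.0114 -0.0017 -0.9999] units [-10.546   0.919  -0.405] turn -4.17 F [0.1 0.7 1.2] w 0.126 t 5.7833 j [-0.04  0.41 -0.56  1.73  0.23  1.09 -0.76]
[2.0466484]
```

```bash
python3 -m jog '[5,-0.95,0.1,0,0,5,-0.95,0.1,0,0,5,-0.95,0.1,0,0,5,-0.95,0.1,0,0,5,-0.95,0.1,0,0,5,-0.95,0.1,0,0,5,-0.95,0.1,0,0,5,-0.95,0.1,0,0,5,-0.95,0.1,0,0,5,-0.95,0.1,0,0,5,0,0,0,-0.8,5,0,0,0,-0.8,5,0,0,0,-0.8,5,0,0,0,-0.8,5,0,0,0,-0.8,5,0,0,0,0]'
python3 - <<'E'
from h import *
go([.527,-.199,.235],109)
c,im=snap("wrist","w3"); go([.507,-.142,.235],109)
E
```

```text
clock: 7.17
position: [0.5138, -0.2067, 0.2174]
ee_rot: [-1.776, -2.547, 0.028]
force: [0.0, -0.7, -0.6]
width: 0.13
pos [ 0.5138 -0.2067  0.2174] yaw 110.21 tilt [-0.0401  0.0063 -0.9992] units [ 0.075  0.361 -0.453] turn 0.2 F [ 0.  -0.7 -0.6] w 0.13 t 7.1667 j [ 0.67  0.43 -0.54  1.73  0.25  1.09  0.41]
pos [ 0.5137 -0.2066  0.2173] yaw 109.94 tilt [-0.0403  0.0064 -0.9992] units [ 1.584  0.378 -0.425] turn 0.16 F [-0.8 -1.1 -1.2] w 0.125 t 7.2167 j [ 0.67  0.43 -0.54  1.73  0.24  1.09  0.4 ]
```

View pics/w3.png

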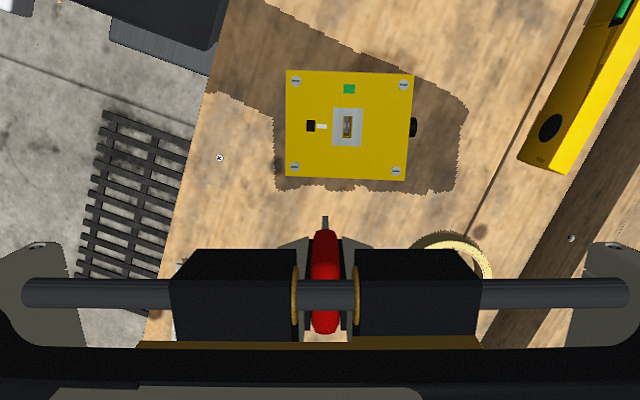

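The wrist view shows the plate squarely. Its screws are at (296,81), (404,85), (294,167) and (396,171), with the slot at about (347,127). The red key is upright in the jaws, with its blade showing at (325,220).

Run:
```python
from h import *
c=cam("wrist")
im=cv2.imread("pics/w3.png");hsv=cv2.cvtColor(im,cv2.COLOR_BGR2HSV)
m=np.zeros((400,640),np.uint8);m[60:190,270:425]=cv2.inRange(hsv,(22,150,80),(34,255,255))[60:190,270:425]
k=max(cv2.findContours(m,0,2)[0],key=cv2.contourArea);q=cv2.boxPoints(cv2.minAreaRect(cv2.convexHull(k)))
ap=cv2.approxPolyDP(cv2.convexHull(k),6,True)[:,0]
P=np.array([onz(c,p,.072) for p in ap]);print(ap.tolist(),P[:,:2].round(4).tolist(),P.mean(0))
for uv in((347.5,127),): print(onz(c,uv,.072))
S=[onz(c,p,.072)[:2] for p in((296,81),(404,85),(294,167),(396,171))]
a=np.degrees(np.arctan2(*(S[0]-S[2])[::-1])),np.degrees(np.arctan2(*(S[1]-S[3])[::-1]));b=[np.degrees(np.arctan2(*(S[1]-S[0])[::-1])),np.degrees(np.arctan2(*(S[3]-S[2])[::-1]))]
print("y-dir",a,"x-dir",b,np.mean(S,0))
s=observe();T=R.from_rotvec(s["ee_rot"]).as_matrix();print("tip proj",proj(c,np.array(s["position"])+T[:,2]*.0774), "tip",np.array(s["position"])+T[:,2]*.0774)
cv2.imwrite("pics/z3.png",cv2.resize(im[70:250,270:410],(0,0),fx=4,fy=4)[:,:])
# dark slot centroid
g=im[105:150,330:364].astype(int).sum(2);print(g.min());yy,xx=np.where(g<330);print(xx.min()+330,xx.max()+330,yy.min()+105,yy.max()+105,xx.mean()+330,yy.mean()+105,len(xx))
```

```text
[[286, 70], [413, 74], [404, 180], [285, 175]] [[0.4452, -0.1215], [0.539, -0.0906], [0.5657, -0.17], [0.4708, -0.2009]] [ 0.50517415 -0.14576363  0.072     ]
[ 0.50589064 -0.14586124  0.072     ]
y-dir (np.float64(107.46117144262381), np.float64(107.76900113855172)) x-dir [np.float64(18.001263717146117), np.float64(18.173273719582234)] [ 0.50578726 -0.14607589]
tip proj [[324.21346733 222.59055468]] tip [ 0.51058545 -0.20610653  0.13995835]
120
330 363 107 149 346.7258883248731 128.2233502538071 197
```

```bash
cat >> h.py <<'E'
def tip(t=(.5058,-.1458,.072),yaw=108.0):
    s=observe();T=R.from_rotvec(s["ee_rot"]).as_matrix();p=np.array(s["position"])+T[:,2]*.0774
    y=np.degrees(np.arctan2(T[1,0],T[0,0]));d=T.T@(np.array(t)-p)
    print("tip",p.round(4),"yaw %.2f"%y,"tilt",(T.T@[0,0,-1.]).round(4)[:2],"units",(d/.04).round(3),"turn %.2f"%(-(yaw-y)/6),"F",np.round(s["force"],1),"M",np.round(s["ft_torque"],2),"w",round(s["width"],3),"t",s["clock"],"j",np.round(s["joints"],2))
E
python3 -m jog '[5,0.4,0.1,0,0.2,5,0.4,0.1,0,0,5,0.4,0.1,0.2,0,5,0.2,0,0.3,0,5,0,0,0.3,0,5,0,0,0,0]'
python3 -c "
from h import *
tip()"
```

```text
clock: 7.72
position: [0.5034, -0.1466, 0.1829]
ee_rot: [-1.835, -2.5, 0.03]
force: [-0.4, -0.4, -0.7]
width: 0.125
tip [ 0.5    -0.146   0.1056] yaw 107.44 tilt [-0.0211  0.0394] units [-0.057  0.174  0.833] turn -0.09 F [-0.4 -0.4 -0.7] M [-0.02 -0.14  0.01] w 0.125 t 7.7167 j [ 0.59  0.43 -0.54  1.83  0.25  1.    0.24]
```

```bash
python3 -m jog '[5,0,0,0,0,5,0,0,0,0,5,0,0,0,0,5,0,0,0,0,5,0,0,0,0,5,0,0,0,0]' >/dev/null
python3 -c "
from h import *
tip()"
python3 -m jog '[5,0,0.4,0,0,5,0,0.4,0,0,5,0,0.4,0,0,5,0,0.4,0,0]' >/dev/null
python3 -c "
from h import *
tip()"
python3 -m jog '[5,0,-0.4,0,0,5,0,-0.4,0,0,5,0,-0.4,0,0,5,0,-0.4,0,0]' >/dev/null
python3 -c "
from h import *
tip()"
```

```text
tip [ 0.5005 -0.1466  0.1071] yaw 107.05 tilt [-0.0205  0.0391] units [-0.036  0.167  0.87 ] turn -0.16 F [0.7 0.3 0.3] M [-0.05 -0.26 -0.04] w 0.129 t 8.2167 j [ 0.59  0.43 -0.54  1.83  0.25  1.    0.24]
tip [ 0.561  -0.1311  0.1056] yaw 106.70 tilt [-0.0179  0.041 ] units [ 0.029 -1.392  0.898] turn -0.22 F [ 0.   0.1 -1. ] M [-0.04 -0.24  0.02] w 0.127 t 8.55 j [ 0.5   0.51 -0.52  1.7   0.28  1.05  0.17]
tip [ 0.5057 -0.1461  0.108 ] yaw 106.95 tilt [-0.02    0.0341] units [-0.01   0.035  0.9  ] turn -0.18 F [-0.6  0.  -0.4] M [-0.04 -0.18 -0.01] w 0.129 t 8.8833 j [ 0.58  0.43 -0.54  1.82  0.25  1.    0.23]
```

```bash
t(){ python3 -c "
from h import *
tip()"|sed 's/ F .*//'; }
python3 -m jog '[5,0,0,0,1,5,0,0,0,1,5,0,0,0,1,5,0,0,0,1]' >/dev/null;t
python3 -m jog '[5,0,0,0,-1,5,0,0,0,-1,5,0,0,0,-1,5,0,0,0,-1]' >/dev/null;t
python3 -m jog '[5,0.9,0,0,0,5,0.9,0,0,0,5,0.9,0,0,0,5,0.9,0,0,0]' >/dev/null;t
python3 -m jog '[5,-0.9,0,0,0,5,-0.9,0,0,0,5,-0.9,0,0,0,5,-0.9,0,0,0]' >/dev/null;t
python3 -m jog '[5,0,0,-0.9,0,5,0,0,-0.9,0,5,0,0,-0.9,0]' >/dev/null;t
python3 -m jog '[5,0,0,0.9,0,5,0,0,0.9,0,5,0,0,0.9,0]' >/dev/null;t
```

```text
tip [ 0.5019 -0.1494  0.1087] yaw 81.92 tilt [-0.0021  0.0406] units [0.1   0.12  0.914] turn -4.35
tip [ 0.5027 -0.1501  0.1101] yaw 105.78 tilt [-0.0162  0.0346] units [0.066 0.136 0.949] turn -0.37
tip [ 0.4649 -0.0179  0.1121] yaw 105.31 tilt [-0.0129  0.0326] units [-3.368  0.172  0.955] turn -0.45
tip [ 0.5056 -0.1373  0.1134] yaw 107.27 tilt [-0.0171  0.0264] units [-0.223 -0.031  1.032] turn -0.12
tip [ 0.5049 -0.1487  0.2164] yaw 106.54 tilt [-0.023   0.0397] units [-0.02   0.186  3.606] turn -0.24
tip [ 0.5141 -0.1513  0.1237] yaw 106.28 tilt [-0.0069  0.0138] units [ 0.182 -0.143  1.295] turn -0.29
```

```bash
t(){ python3 -c "
from h import *
tip()"; }
python3 -m jog '[5,0.1,-0.08,0.2,-0.3,5,0.05,0,0.7,0,5,0,0,0,0]' >/dev/null;t
```

```text
tip [ 0.5041 -0.1463  0.0826] yaw 108.29 tilt [-0.0114  0.0204] units [-0.004  0.049  0.264] turn 0.05 F [-1.1 -0.4 -1.1] M [-0.03 -0.02 -0.02] w 0.13 t 10.9667 j [ 0.58  0.45 -0.54  1.87  0.28  0.92  0.23]
```

```bash
t(){ python3 -c "
from h import *
tip()"; }
python3 -m jog '[5,0,0.05,0.12,0.05,5,0,0,0,0]' >/dev/null;t
python3 - <<'E'
from h import *
c,w=snap("wrist","w4");s,si=snap("side","s4");sc,sci=snap("scene","sc4")
tip()
cv2.imwrite("pics/c4.png",np.vstack([cv2.resize(w[160:330,220:420],(600,510))[:380],np.hstack([cv2.resize(si[135:185,320:380],(300,220)),cv2.resize(sci[185:255,310:390],(300,220))])]))
print(proj(s,[.5058,-.1458,.072]),proj(c,[[.5058,-.1458,.072]]))
E
```

```text
tip [ 0.5065 -0.1455  0.0797] yaw 108.07 tilt [-0.0112  0.0202] units [-0.005 -0.015  0.193] turn 0.01 F [-1.1  0.6 -1. ] M [-0.01 -0.18  0.03] w 0.128 t 11.1333 j [ 0.57  0.45 -0.53  1.87  0.28  0.92  0.22]
tip [ 0.5078 -0.1458  0.0809] yaw 108.07 tilt [-0.0095  0.0176] units [ 0.012 -0.043  0.224] turn 0.01 F [-0.3 -0.1 -0.3] M [-0.06 -0.19  0.02] w 0.127 t 11.2833 j [ 0.57  0.45 -0.53  1.87  0.28  0.92  0.22]
[[348.53239803 155.17728819]] [[323.34544473 219.01398183]]
```

View pics/c4.png

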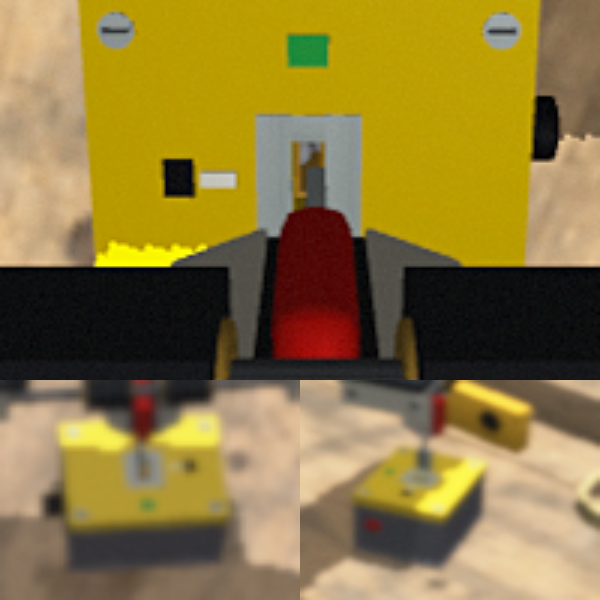

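The wrist view shows the blade over the slot, about 1 mm too far right (blade at crop x≈315, slot at 309). That agrees with the computed −0.04 units in y, so I'll insert.

```bash
t(){ python3 -c "
from h import *
tip()"; }
python3 -m jog '[5,0,-0.045,0.03,0]' >/dev/null;t
python3 -m jog '[5,0,0,0.15,0]' >/dev/null;t
```

```text
tip [ 0.5071 -0.1464  0.081 ] yaw 108.08 tilt [-0.0084  0.0158] units [ 0.023 -0.023  0.225] turn 0.01 F [ 0.6 -0.4 -0.1] M [ 0.02 -0.14 -0.03] w 0.128 t 11.3667 j [ 0.58  0.45 -0.53  1.87  0.28  0.91  0.23]
tip [ 0.5081 -0.1468  0.0764] yaw 108.07 tilt [-0.0066  0.0135] units [ 0.04  -0.045  0.111] turn 0.01 F [-0.  -0.5 -0.3] M [-0.   -0.14  0.01] w 0.132 t 11.45 j [ 0.57  0.45 -0.53  1.88  0.29  0.9   0.22]
```

```bash
t(){ python3 -c "
from h import *
tip()"; }
python3 -m jog '[5,0.04,-0.09,0,0]' >/dev/null;t
python3 -m jog '[5,0.02,-0.03,0.15,0]' >/dev/null;t
python3 -m jog '[5,0,-0.02,0.2,0]' >/dev/null;t
```

```text
tip [ 0.5044 -0.1465  0.0762] yaw 108.06 tilt [-0.0064  0.0131] units [0.006 0.04  0.103] turn 0.01 F [-0.7  0.1 -0.3] M [-0.03 -0.14 -0.  ] w 0.13 t 11.5333 j [ 0.58  0.45 -0.53  1.89  0.29  0.9   0.22]
tip [ 0.5033 -0.1463  0.071 ] yaw 108.05 tilt [-0.0054  0.0117] units [-0.007  0.063 -0.027] turn 0.01 F [ 1.  -0.  -0.9] M [-0.01 -0.17  0.04] w 0.128 t 11.6167 j [ 0.58  0.45 -0.53  1.9   0.29  0.88  0.22]
tip [ 0.5032 -0.1464  0.0632] yaw 108.06 tilt [-0.0044  0.0096] units [-0.005  0.064 -0.221] turn 0.01 F [2.9 1.2 0.6] M [ 0.27 -0.9   0.03] w 0.131 t 11.7 j [ 0.57  0.46 -0.53  1.91  0.3   0.86  0.21]
```

In the mouth, 9 mm deep, and leaning on the −x wall (force +2.9 N). I'll ease it in +y and continue.

```bash
t(){ python3 -c "
from h import *
tip()"; }
python3 -m jog '[5,0,0.04,0.0,0]' >/dev/null;t
python3 -m jog '[5,0,0.015,0.15,0]' >/dev/null;t
python3 -m jog '[5,0,0.0,0.15,0]' >/dev/null;t
```

```text
tip [ 0.5039 -0.1459  0.0619] yaw 108.05 tilt [-0.005   0.0105] units [-0.011  0.042 -0.253] turn 0.01 F [-1.   0.  -0.6] M [-0.03 -0.13  0.04] w 0.126 t 11.7833 j [ 0.57  0.46 -0.52  1.9   0.3   0.86  0.21]
tip [ 0.505  -0.1456  0.0561] yaw 108.06 tilt [-0.0045  0.0097] units [-0.008  0.013 -0.397] turn 0.01 F [ 0.8  0.  -0.9] M [-0.05 -0.14  0.01] w 0.13 t 11.8667 j [ 0.57  0.47 -0.52  1.91  0.31  0.85  0.2 ]
tip [ 0.5055 -0.1456  0.0498] yaw 108.06 tilt [-0.0043  0.0089] units [-0.006  0.    -0.554] turn 0.01 F [-6.  -0.6 18.7] M [-0.33  1.46 -0.  ] w 0.128 t 11.95 j [ 0.56  0.48 -0.52  1.91  0.31  0.84  0.19]
```

Depth 22 mm with 19 N of vertical force, so this is the pin zone. I'll relieve the sideways load and wiggle gently while pushing.

```bash
t(){ python3 -c "
from h import *
tip()"; }
python3 -m jog '[5,0,-0.03,0.02,0.3]' >/dev/null;t
python3 -m jog '[5,0,0,0.1,-0.6]' >/dev/null;t
python3 -m jog '[5,0,0,0.1,0.4]' >/dev/null;t
```

```text
tip [ 0.5052 -0.1456  0.0484] yaw 106.31 tilt [-0.004   0.0079] units [-0.006  0.008 -0.59 ] turn -0.28 F [2.5 0.7 5.9] M [ 0.3  -0.73  0.04] w 0.128 t 12.0333 j [ 0.56  0.48 -0.51  1.92  0.31  0.83  0.17]
tip [ 0.5053 -0.1456  0.0448] yaw 109.76 tilt [-0.0039  0.0078] units [-0.005  0.004 -0.681] turn 0.29 F [-5.7 -0.6 13. ] M [ 0.    1.4  -0.05] w 0.129 t 12.1167 j [ 0.56  0.49 -0.52  1.92  0.32  0.82  0.21]
tip [ 0.5054 -0.1457  0.0411] yaw 107.59 tilt [-0.0032  0.0081] units [-0.004  0.002 -0.773] turn -0.07 F [-7.2 -0.6 26. ] M [0.05 2.01 0.02] w 0.129 t 12.2 j [ 0.56  0.49 -0.51  1.92  0.32  0.82  0.18]
```

```bash
t(){ python3 -c "
from h import *
tip()"; }
python3 -m jog '[5,0,-0.03,0.03,-0.2]' >/dev/null;t
python3 -m jog '[5,0,-0.01,0.1,0.4]' >/dev/null;t
python3 -m jog '[5,0,-0.015,0.1,-0.3]' >/dev/null;t
```

```text
tip [ 0.5048 -0.1457  0.0399] yaw 108.66 tilt [-0.0031  0.0075] units [-0.007  0.018 -0.803] turn 0.11 F [0.9 1.9 8.1] M [ 0.48 -0.21 -0.03] w 0.131 t 12.2833 j [ 0.56  0.49 -0.51  1.93  0.33  0.81  0.19]
tip [ 0.5049 -0.1457  0.0363] yaw 106.38 tilt [-0.0023  0.0069] units [-0.007  0.016 -0.891] turn -0.27 F [-1.6  0.7  7.9] M [0.11 0.31 0.03] w 0.13 t 12.3667 j [ 0.55  0.5  -0.5   1.93  0.32  0.8   0.16]
tip [ 0.5048 -0.1458  0.0325] yaw 108.03 tilt [-0.002   0.0061] units [-0.007  0.018 -0.989] turn 0.00 F [0.  0.2 7.9] M [-0.02  0.03  0.02] w 0.128 t 12.45 j [ 0.55  0.5  -0.51  1.94  0.33  0.79  0.18]
```

```bash
t(){ python3 -c "
from h import *
tip()"; }
python3 -m jog '[5,0,0,0.1,0]' >/dev/null;t
python3 -m jog '[5,0,0,0.08,0]' >/dev/null;t
python3 -m jog '[5,0,0,0.06,0]' >/dev/null;t
```

```text
tip [ 0.5048 -0.1457  0.0285] yaw 108.13 tilt [-0.0016  0.0062] units [-0.007  0.017 -1.088] turn 0.02 F [-2.3 -0.2  8.3] M [-0.06  0.61  0.08] w 0.128 t 12.5333 j [ 0.55  0.51 -0.5   1.94  0.34  0.79  0.17]
tip [ 0.5049 -0.1459  0.0272] yaw 108.13 tilt [-0.      0.0069] units [-0.005  0.014 -1.121] turn 0.02 F [-19.7   1.5  69.6] M [ 0.06  4.63 -0.03] w 0.126 t 12.6167 j [ 0.55  0.51 -0.5   1.94  0.34  0.78  0.17]
tip [ 0.5049 -0.1461  0.0272] yaw 108.13 tilt [0.0019 0.0077] units [-0.003  0.015 -1.12 ] turn 0.02 F [-15.1   1.7  51.4] M [ 0.35  3.61 -0.01] w 0.129 t 12.7 j [ 0.55  0.51 -0.5   1.94  0.34  0.78  0.17]
```

Seated: tip at 27 mm (nominal 28) with a hard stop at 50–70 N. I'll ease the push and begin turning.

```bash
t(){ python3 -c "
from h import *
tip()"; }
python3 -m jog '[5,0,0,-0.01,0]' >/dev/null;t
python3 -m jog '[5,0,0,0,0.5]' >/dev/null;t
python3 -m jog '[5,0,0,0.005,0.9,5,0,0,0.005,0.9]' >/dev/null;t
```

```text
tip [ 0.5047 -0.1459  0.0282] yaw 108.14 tilt [0.0025 0.0079] units [-0.009  0.018 -1.095] turn 0.02 F [ 1.5  1.4 -4.6] M [ 0.41 -0.37  0.02] w 0.129 t 12.7833 j [ 0.54  0.51 -0.5   1.94  0.34  0.78  0.17]
tip [ 0.5048 -0.1458  0.0283] yaw 105.21 tilt [0.0032 0.0077] units [-0.011  0.017 -1.092] turn -0.47 F [ 2.   1.  -3.3] M [ 0.05 -0.46  0.03] w 0.13 t 12.8667 j [ 0.53  0.5  -0.49  1.94  0.33  0.78  0.12]
tip [ 0.5051 -0.1459  0.0276] yaw 94.09 tilt [0.0048 0.0065] units [-0.005  0.011 -1.111] turn -2.32 F [-0.5  1.2  8.9] M [0.13 0.16 0.07] w 0.131 t 13.0333 j [ 0.5   0.5  -0.44  1.94  0.3   0.77 -0.04]
```

```bash
t(){ python3 -c "
from h import *
tip()"; }
python3 -m jog '[5,0,0,0.005,0.9,5,0,0,0.005,0.9,5,0,0,0.005,0.9]' >/dev/null;t
python3 -m jog '[5,0,0,0.005,0.9,5,0,0,0.005,0.9,5,0,0,0.005,0.9]' >/dev/null;t
python3 -m jog '[5,0,0,0.005,0.9,5,0,0,0.005,0.9,5,0,0,0.005,0.9]' >/dev/null;t
```

```text
tip [ 0.5055 -0.1459  0.0275] yaw 77.10 tilt [0.0074 0.0043] units [-0.003  0.002 -1.113] turn -5.15 F [-1.8  0.4  8.6] M [0.09 0.43 0.06] w 0.126 t 13.2833 j [ 0.44  0.48 -0.36  1.95  0.25  0.76 -0.29]
tip [ 0.5059 -0.1462  0.0275] yaw 60.10 tilt [0.0094 0.001 ] units [-0.004 -0.008 -1.113] turn -7.98 F [-1.9  0.6  8.9] M [0.11 0.47 0.14] w 0.127 t 13.5333 j [ 0.38  0.47 -0.28  1.95  0.2   0.74 -0.54]
tip [ 0.5062 -0.1465  0.0275] yaw 43.11 tilt [ 0.0102 -0.003 ] units [-0.007 -0.016 -1.113] turn -10.82 F [-1.7 -0.2  8.8] M [0.09 0.47 0.08] w 0.125 t 13.7833 j [ 0.32  0.47 -0.2   1.96  0.15  0.74 -0.79]
```

```bash
t(){ python3 -c "
from h import *
tip()"; }
python3 -m jog '[5,0,0,0.005,0.9,5,0,0,0.005,0.9,5,0,0,0.005,0.9]' >/dev/null;t
python3 -m jog '[5,0,0,0.005,0.9,5,0,0,0.005,0.9]' >/dev/null;t
python3 -m jog '[5,0,0,0.005,0.9]' >/dev/null;t
```

```text
tip [ 0.5064 -0.1469  0.0275] yaw 26.11 tilt [ 0.0095 -0.0071] units [-0.012 -0.022 -1.113] turn -13.65 F [-1.6  0.6  9.2] M [0.24 0.54 0.16] w 0.13 t 14.0333 j [ 0.26  0.46 -0.12  1.96  0.1   0.73 -1.04]
tip [ 0.5064 -0.1472  0.0275] yaw 14.77 tilt [ 0.0083 -0.0097] units [-0.016 -0.026 -1.113] turn -15.54 F [-1.5 -0.4  9.9] M [0.17 0.62 0.19] w 0.128 t 14.2 j [ 0.22  0.46 -0.07  1.97  0.06  0.72 -1.2 ]
tip [ 0.5065 -0.1473  0.0275] yaw 9.11 tilt [ 0.0074 -0.011 ] units [-0.018 -0.027 -1.113] turn -16.48 F [-0.4 -0.9  9.5] M [0.23 0.52 0.38] w 0.126 t 14.2833 j [ 0.2   0.46 -0.04  1.97  0.05  0.72 -1.28]
```

```bash
python3 -m jog '[5,0,0,0.006,0.6]' >/dev/null
python3 - <<'E'
from h import *
tip()
s,si=snap("side","s5");c,w=snap("wrist","w5");sc,sci=snap("scene","sc5");tip()
cv2.imwrite("pics/c5.png",np.vstack([w[:330],np.hstack([cv2.resize(si[135:310,270:390],(200,270)),cv2.resize(si[140:185,320:380],(220,270)),cv2.resize(sci[185:255,310:390],(220,270))])]))
E
```

```text
tip [ 0.5065 -0.1474  0.0275] yaw 5.27 tilt [ 0.0068 -0.0121] units [-0.021 -0.029 -1.113] turn -17.12 F [-0.9 -1.  10.5] M [0.21 0.64 0.66] w 0.125 t 14.3667 j [ 0.19  0.46 -0.02  1.97  0.04  0.72 -1.34]
tip [ 0.5065 -0.1474  0.0275] yaw 5.55 tilt [ 0.007  -0.0123] units [-0.022 -0.029 -1.113] turn -17.07 F [-2.6 -0.9 11.7] M [0.15 0.65 0.55] w 0.132 t 14.5167 j [ 0.19  0.46 -0.03  1.97  0.04  0.72 -1.34]
```

View pics/c5.png

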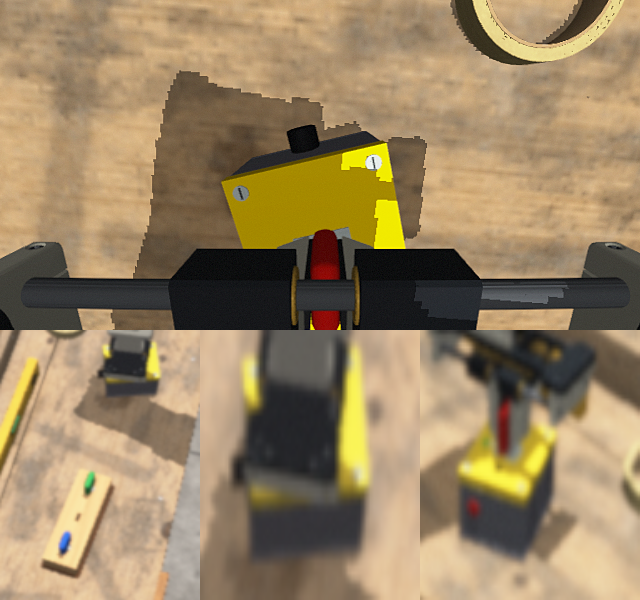

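The blue and green keys are still in the holder and the red key is in the switch. The pointer is hidden by the gripper. The moment is steady at about 0.55–0.65 N·m, well above the 0.11 N·m spring, so the key is on its stop. Handing in.

```bash
python3 -c "
from h import *
tip();print(sign_off())"
```

```text
tip [ 0.5065 -0.1474  0.0275] yaw 5.55 tilt [ 0.007  -0.0123] units [-0.022 -0.029 -1.113] turn -17.07 F [-2.6 -0.9 11.7] M [0.15 0.65 0.55] w 0.132 t 14.5167 j [ 0.19  0.46 -0.03  1.97  0.04  0.72 -1.34]
the job is handed in; nothing more can be done
None
```

I drew the red key out of the holder, wiggled it past both pins and pushed it home in the switch. I then turned it clockwise onto its stop and handed the job in at 14.5 s, still gripping it at 45 N and holding it turned.

**Last checks**
- **Depth:** the computed tip height is 27.5 mm, against 28 mm for fully home. I pushed it against a hard stop before turning.
- **Turn:** the hand turned about 102.6°. It holds about 0.55 N·m, well above the 0.11 N·m spring, so the key is pressing on the stop.
- **Other keys:** the last side view shows the blue and green keys still in the holder. Nothing else looked moved in the parts of the bench I viewed.

**What I could not confirm or would note**
- **Pointer not seen:** the gripper hid the white pointer and green mark, so the quarter turn rests on the angle and moment readings, not on sight.
- **Force peak:** seating the key peaked at about 70 N at the wrist, under the 120 N limit. I eased off straight after.

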